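# Pack the sewing-machine service kit

## Task

Put away the service kit that lies about the vise, each thing in the place that is shaped for it: the grease pot upright in the round seat, the small white box flat in the rectangular tray, the screwdriver lengthwise (either way round) in the long narrow tray, and the bobbin inside the wooden case. The case has a sliding cover: slide it right back, lay the bobbin in, and slide the cover fully shut again. Everything must lie flat on the floor of its place, let go and at rest.

Things in the scene. Friction and masses are not known exactly. Their poses are not given: they have to be found in the camera images.
- pot_mid (a point): White round grease pot with a dark green lid, 54 mm across, 50 mm high (the lid, above 41 mm, is 48 mm across); the point is on its axis half-way up, 25 mm above its underside; z is up. Loose, stands upright at the start. 60 to 130 g.
- part_box_mid (a point): Small white cardboard box, 57 mm (x) by 75 mm (y) by 40 mm high; the point is its centre, 20 mm above its underside; z is up. Loose, lies flat. 60 to 130 g.
- driver_mid (a point): Short screwdriver with a red handle, 141 mm long over all, lying flat; the point is half-way along its length, 10.5 mm above the surface it lies on; its long axis is x. The handle, 21 mm thick, runs from x = -70 mm to x = +4 mm, the thin steel blade (4.4 mm, held 11 mm up) from there to x = +70 mm, so it balances in the handle, about x = -28 mm. Loose, about 50 g.
- bobbin_mid (a point): Steel sewing-machine bobbin with white thread, 20 mm across, 12 mm high, lying flat; the point is its centre, 6 mm above its underside; z is its axis. Loose, about 12 g.
- round_seat: Round grey seat lined with black rubber, fixed to the worktop: a shallow open well 70 mm across, floor 3 mm up, rim 14 mm high, 86 mm across outside. Origin at the centre of its underside, z up. It is the place of the grease pot.
- box_tray: Rectangular grey tray lined with black rubber, fixed: open well 73 mm (x) by 91 mm (y), floor 3 mm up, walls 6 mm thick, 12 mm high. Origin at the centre of its underside; the long side is y. It is the place of the small cardboard box.
- long_tray: Long narrow grey tray lined with black rubber, fixed: open well 158 mm (x, its long axis) by 37 mm (y), floor 3 mm up, end and corner walls 6 mm thick, 13 mm high; the middle 104 mm of both long sides is left open for the fingers. Origin at the centre of its underside. It is the place of the screwdriver.
- case: Light wooden bento-style case, fixed, 104 mm (x) by 84 mm (y), 27 mm high, inner floor 4 mm up, inner room 92 mm (x) by 72 mm (y). Origin at the centre of its underside. Its cover (darker wood, upper face 25 mm up) slides out toward the case's own -x. With the cover fully open, the mouth is free for case x from -17 mm to +46 mm (its middle at x = +15 mm) over the whole inner width. It is the place of the bobbin.
- cover (a joint): Travel of the case's cover in m: 0 is fully shut, 0.064 fully open (the cover has then moved 64 mm toward the case's -x). It starts shut or up to 10 mm ajar, stays where it is left and takes about 1.2 N to slide.
- cover_grip (a point): Finger rib standing on the cover: 12 mm thick along the sliding direction (x), 36 mm long (y), from 24 to 41 mm above the worktop; the point is in its middle, 34 mm up; x and y as those of the case. With the cover shut it stands 24 mm toward the case's +x from the case's middle.

How it is judged:
By the outcome, as a careful person would: the job done as asked, in the order asked, and still so for the second after the job is handed in, with the robot touching nothing.
It also fails if it takes over 144 s, if anything falls off the work surface, if the arm or the gripper's body presses on something with over 40 N, if the wrist force passes 120 N, or if a joint passes its speed limit or range.

## Robot

A 7-joint arm with a two-finger parallel gripper is mounted at the origin on a cart in front of the work surface, level with it; the furniture and walls round the work are solid. World frame = base frame: x ahead of the robot, y to its left, z up, the work surface at z = 0. Lengths are in m, angles in rad, forces in N, time in s.
With the tool pointing down it reaches from about 0.425 to 0.8 m from the base axis. Payload 8.3 kg.
Tool frame: the origin (TCP) lies midway between the tips of the shut fingers; the grasp point (between the pads) lies 19 mm behind it (robot.pinch_z is the distance from the TCP to the grasp point, in m); z points along the fingers, x is the direction in which the jaws open and shut, and the axes are right-handed (so a half turn about z gives the same grasp; the last joint's range is limited). The gripper opens to 85 mm and grips with 20 to 120 N. Pads are 22 mm wide; open, the fingers measure 114 mm over their backs; the gripper's body (76 mm by 85 mm) begins 54 mm behind the grasp point. The pads swing forward as they close: fully open they stand 13 mm farther back than shut.
Start: joints at [1.108, 0.383, 0.016, 1.37, -0.006, 1.388, -0.046], TCP at [0.243, -0.576, 0.231] pointing down, gripper open.
Joint ranges: [-2.95, 2.95], [-0.25, 2.06], [-1.52, 1.56], [0.18, 2.33], [-1.44, 4.58], [0.02, 2.06], [-3.01, 3.01]. Speed limits (rad/s): [2.39, 2.39, 3.01, 3.01, 3.14, 3.14, 3.14].

## Interface

Orientations are given as a rotation vector (axis times angle).
In Python, from cell import robot gives the robot as it stands. Calls block until the motion is done:
- robot.move_ptp(position, orientation): joint-space move of the TCP to a pose.
- robot.line_to(position, ori=None, velocity=0.15, until_force=None): straight line of the TCP; ori=None keeps the orientation; velocity is the mean speed in m/s. With until_force (N) it stops when the force on the tool has changed by that much, and returns True; else False.
- robot.goto_joints(angles): joint-space move.
- robot.ungrasp() and robot.gripper_close(): open the fingers fully, or close them until they stop; the grip force is fixed at half the most.
- robot.dwell(seconds).
- robot.inverse_kinematics(position, orientation): joint angles nearest the present ones, or None.
- robot.read_camera(name): name is "side" or "top" or "wrist"; returns the picture (420x560x3 uint8, blue, green, red); there is no depth.
- robot.get_calibration(name): a dict with "mtx" (3x3 intrinsics, pixels), "view" (4x4, takes a point from world to camera coordinates); the wrist camera has in their place "mount" (4x4, takes a point from camera to tool coordinates, whose origin is the TCP and whose axes are the tool frame's). Camera axes: x right, y down, z forward; pixel columns grow to the right and rows downward; lengths in m; the calibration is good to about 2 mm. A picture is of the moment at which its call begins: read the wrist's pose just before it. get_calibration takes no time and is no camera call.
A pose or a line that the arm cannot do raises robot.IKError and nothing moves.
- robot.hand_in(): hands the job in, once; it reports no verdict.
Trained networks look in the newest picture that a camera, given by its name, has taken for a name from the list of things; names that differ only in an ending like _2 or _b are one class to them, and where a whole thing is asked for, a point or a joint stands for the part that bears it (a point fixed in the world has none). Each returns a list of dicts, best first, with "score" (0 to 1); they miss things now and then, are a little off and sometimes report something else, mostly with a low value. They report only what shows in the picture. A call takes as long as a camera call.
- robot.find_in(query, camera): "location" ([x, y, z] in m, in world coordinates, good to about 4 mm: the middle of the surface that is visible of it).
Readings, each from a call of its own:
- robot.get_t(): time.
- robot.get_joints(): joint angles.
- robot.get_qvel(): joint speeds.
- robot.get_joint_efforts(): joint torques, N m.
- robot.get_eef_pos(): TCP position.
- robot.get_tcp_rot(): TCP orientation.
- robot.get_contact_force(): force on the tool from outside, world axes, zero at the start.
- robot.get_moment(): the same for the moment, N m.
- robot.get_grip_width(): finger opening in m.
Only numpy, scipy, OpenCV 4.12 (cv2) and the standard library are available. Lean on these libraries where they do the work, as an engineer would, in place of code of your own. Each camera call takes 0.05 s, during which the arm holds its last target.

## Working session

There is one attempt and no reset: what is moved stays moved. The work goes in short steps, each a Python script; the robot and the scene stay as the last script left them, time stands still between calls to the robot, and variables do not carry over. Pictures are saved under pics/ and viewed, and the job is handed in when it is done.

```bash
ls; mkdir -p pics
python3 - <<'E'
from cell import robot
import cv2
print(robot.get_t(), robot.get_eef_pos(), robot.get_tcp_rot(), robot.pinch_z)
for c in ["side","top","wrist"]:
    cv2.imwrite(f"pics/a_{c}.png", robot.read_camera(c))
    print(c, robot.get_calibration(c))
    for q in ["pot_mid","part_box_mid","driver_mid","bobbin_mid","round_seat","box_tray","long_tray","case","cover_grip"]:
        print(q,[(d['location'],d['score']) for d in robot.find_in(q,c)[:3]])
E
```

```text
pics
0.0 [ 0.24309218 -0.57523885  0.23028142] [-2.61751770e+00  1.73544125e+00  2.59749531e-03] 0.0187
side {'mtx': array([[390.3060604 ,   0.        , 271.43992878],
       [  0.        , 390.3060604 , 215.6675755 ],
       [  0.        ,   0.        ,   1.        ]]), 'view': array([[-0.99949748,  0.02987602,  0.01059339,  0.52171472],
       [ 0.0065259 ,  0.5209728 , -0.85354833,  0.03729165],
       [-0.0310195 , -0.85305027, -0.52090596,  1.15771654],
       [ 0.        ,  0.        ,  0.        ,  1.        ]])}
pot_mid []
part_box_mid [([0.4833, -0.2183, 0.0344], 0.51)]
driver_mid []
bobbin_mid [([0.6196, -0.0078, 0.0106], 0.45)]
round_seat [([0.4461, 0.3411, 0.0055], 0.77), ([0.6258, 0.349, 0.0271], 0.36)]
box_tray [([0.4434, 0.1687, 0.0016], 0.88)]
long_tray [([0.6081, 0.1644, 0.005], 0.94)]
case [([0.6268, 0.3511, 0.022], 0.77), ([0.4894, -0.2156, 0.0327], 0.47), ([0.6233, 0.3478, 0.0257], 0.46)]
cover_grip [([0.62, 0.35, 0.0253], 0.65)]
top {'mtx': array([[442.08316404,   0.        , 277.85389846],
       [  0.        , 442.08316404, 211.06957543],
       [  0.        , 
[... 692 characters left out ...]
408, 0.0265], 0.97)]
cover_grip [([0.6224, 0.342, 0.0254], 0.6)]
wrist {'mtx': array([[304.39545008,   0.        , 275.40943302],
       [  0.        , 304.39545008, 208.47943699],
       [  0.        ,   0.        ,   1.        ]]), 'mount': array([[ 9.99998416e-01, -1.77816313e-03,  7.18776770e-05,
         1.31302583e-03],
       [ 1.67175504e-03,  9.52470646e-01,  3.04625794e-01,
        -7.83646705e-02],
       [-6.10135734e-04, -3.04625192e-01,  9.52472110e-01,
        -1.43214453e-01],
       [ 0.00000000e+00,  0.00000000e+00,  0.00000000e+00,
         1.00000000e+00]])}
pot_mid []
part_box_mid []
driver_mid []
bobbin_mid []
round_seat []
box_tray []
long_tray []
case []
cover_grip []
```

View pics/a_side.png

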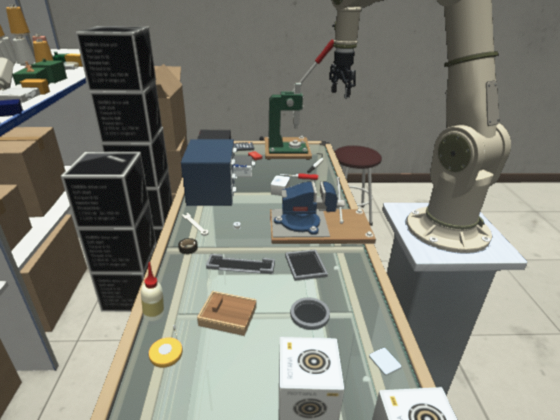

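View pics/a_top.png

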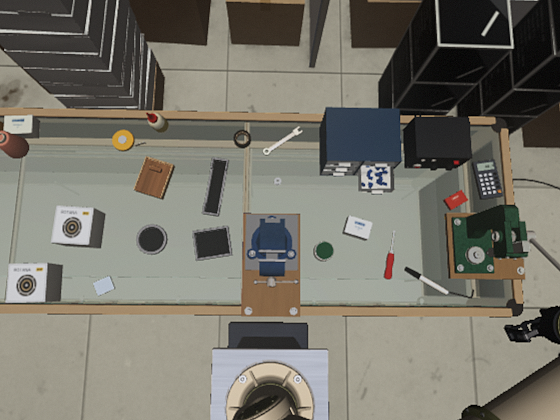

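View pics/a_wrist.png

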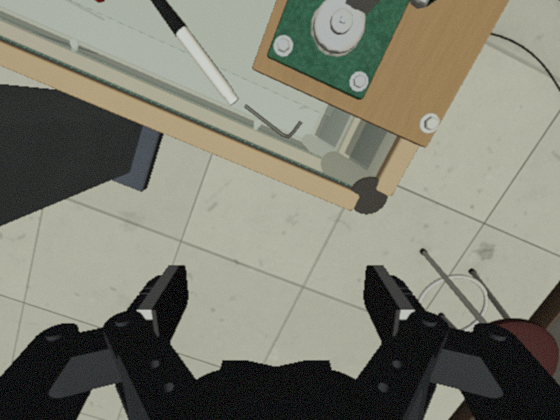

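The overviews show all four items right of the vise (top image): pot (324,251), box (358,228), driver (390,255), and bobbin (278,181). The case is at (154,177), long tray (215,187), box tray (212,243) and seat (152,239). Next I'll take wrist views from above for precision.

```bash
cat > h.py <<'E'
import numpy as np, cv2
from cell import robot
from scipy.spatial.transform import Rotation as R
def rot(yaw):  # tool down; tool x axis along world angle yaw
    c,s=np.cos(yaw),np.sin(yaw)
    return R.from_matrix(np.array([[c,s,0],[s,-c,0],[0,0,-1.]])).as_rotvec()
def snap(name):
    """returns img, K, cam->world"""
    cal=robot.get_calibration(name)
    if name=="wrist":
        T=np.eye(4);T[:3,:3]=R.from_rotvec(robot.get_tcp_rot()).as_matrix();T[:3,3]=robot.get_eef_pos()
        T=T@cal["mount"]
    else: T=np.linalg.inv(cal["view"])
    return robot.read_camera(name),cal["mtx"],T
def ray(K,T,px,z):
    px=np.atleast_2d(np.array(px,float)); d=np.c_[(px[:,0]-K[0,2])/K[0,0],(px[:,1]-K[1,2])/K[1,1],np.ones(len(px))]@T[:3,:3].T
    o=T[:3,3]; return (o+d*((z-o[2])/d[:,2])[:,None])
def proj(K,T,P):
    P=np.atleast_2d(P); c=(P-T[:3,3])@T[:3,:3]; return c[:,:2]/c[:,2:]*[K[0,0],K[1,1]]+[K[0,2],K[1,2]]
E
python3 - <<'E'
from h import *
img=cv2.imread("pics/a_top.png")
a=cv2.resize(img[150:300,230:430],None,fx=4,fy=4,interpolation=cv2.INTER_CUBIC)
cv2.imwrite("pics/a_top_r.png",a)
a=cv2.resize(img[140:270,120:260],None,fx=4,fy=4,interpolation=cv2.INTER_CUBIC)
cv2.imwrite("pics/a_top_l.png",a)
# reach checks
for p in [(0.42,-0.14),(0.484,-.237),(.415,-.333),(.62,-.01),(.447,.34),(.44,.17),(.606,.163),(.625,.345)]:
    for yaw in np.deg2rad([-90,-60,-30,0,30,60,90]):
        s=''
        for z in (.02,.15,.25,.3):
            q=robot.inverse_kinematics([*p,z],rot(yaw)); s+='-' if q is None else 'o'
        print(p,round(np.rad2deg(yaw)),s,end=' | ')
    print()
E
```

```text
(0.42, -0.14) -90 oooo | (0.42, -0.14) -60 oooo | (0.42, -0.14) -30 oooo | (0.42, -0.14) 0 oooo | (0.42, -0.14) 30 oooo | (0.42, -0.14) 60 oooo | (0.42, -0.14) 90 oooo | 
(0.484, -0.237) -90 oooo | (0.484, -0.237) -60 oooo | (0.484, -0.237) -30 oooo | (0.484, -0.237) 0 oooo | (0.484, -0.237) 30 oooo | (0.484, -0.237) 60 oooo | (0.484, -0.237) 90 oooo | 
(0.415, -0.333) -90 oooo | (0.415, -0.333) -60 oooo | (0.415, -0.333) -30 oooo | (0.415, -0.333) 0 oooo | (0.415, -0.333) 30 oooo | (0.415, -0.333) 60 oooo | (0.415, -0.333) 90 oooo | 
(0.62, -0.01) -90 oooo | (0.62, -0.01) -60 oooo | (0.62, -0.01) -30 oooo | (0.62, -0.01) 0 oooo | (0.62, -0.01) 30 oooo | (0.62, -0.01) 60 oooo | (0.62, -0.01) 90 oooo | 
(0.447, 0.34) -90 oooo | (0.447, 0.34) -60 oooo | (0.447, 0.34) -30 oooo | (0.447, 0.34) 0 oooo | (0.447, 0.34) 30 oooo | (0.447, 0.34) 60 oooo | (0.447, 0.34) 90 oooo | 
(0.44, 0.17) -90 oooo | (0.44, 0.17) -60 oooo | (0.44, 0.17) -30 oooo | (0.44, 0.17) 0 oooo | (0.44, 0.17) 30 oooo | (0.44, 0.17) 60 oooo | (0.44, 0.17) 90 oooo | 
(0.606, 0.163) -90 oooo | (0.606, 0.163) -60 oooo | (0.606, 0.163) -30 oooo | (0.606, 0.163) 0 oooo | (0.606, 0.163) 30 oooo | (0.606, 0.163) 60 oooo | (0.606, 0.163) 90 oooo | 
(0.625, 0.345) -90 oooo | (0.625, 0.345) -60 oooo | (0.625, 0.345) -30 oooo | (0.625, 0.345) 0 oooo | (0.625, 0.345) 30 oooo | (0.625, 0.345) 60 oooo | (0.625, 0.345) 90 oooo |
```

```bash
sleep 1
```

```text
(no output)
```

View pics/a_top_r.png

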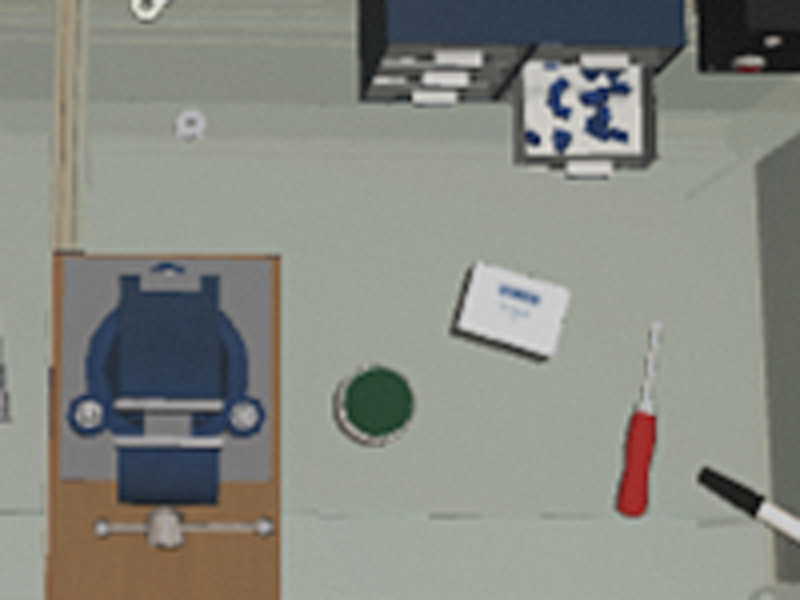

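View pics/a_top_l.png

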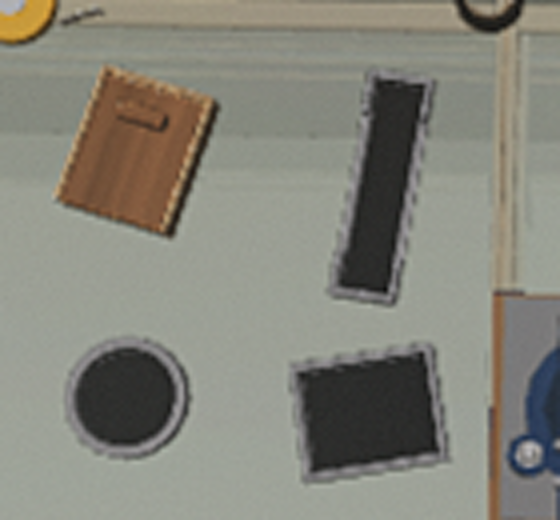

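Run:
```python
from h import *
import pickle
robot.line_to([0.235,-0.40,0.28],velocity=0.25)
robot.move_ptp([0.45,-0.22,0.30],rot(-np.pi/2))
print(robot.get_t(),robot.get_eef_pos(),robot.get_joints())
i,K,T=snap("wrist"); cv2.imwrite("pics/b_wr.png",i); pickle.dump((K,T),open("b_wr.pkl","wb"))
for q in ["pot_mid","part_box_mid","driver_mid","bobbin_mid"]:
    print(q,[(d['location'],d['score']) for d in robot.find_in(q,"wrist")[:2]])
```

```text
3.4667 [ 0.44933916 -0.22169579  0.29929393] [ 0.71625871  0.10899353 -0.35199388  1.56743648  0.03788714  1.47316518
 -1.210046  ]
pot_mid [([0.4258, -0.1504, 0.0499], 0.71)]
part_box_mid [([0.4922, -0.2412, 0.0391], 0.96)]
driver_mid [([0.3952, -0.335, 0.0177], 0.56)]
bobbin_mid [([0.6213, -0.0195, 0.0076], 0.59)]
```

View pics/b_wr.png

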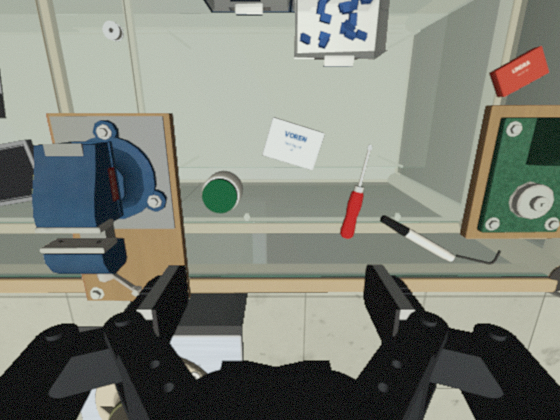

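The wrist view shows the bobbin at (112,30), the pot at (222,191), the box at (294,143), and the driver at (355,195) with its blade up-image. Next I'll measure them by segmentation.

Run:
```python
from h import *
import pickle
def big(m,near):
    n,l,s,c=cv2.connectedComponentsWithStats(m.astype(np.uint8))
    k=min((k for k in range(1,n) if s[k,4]>15),key=lambda k:np.hypot(*(c[k]-near))); return l==k,c[k],s[k,4]
cal=robot.get_calibration("top")
V={"wrist":(cv2.imread("pics/b_wr.png"),*pickle.load(open("b_wr.pkl","rb")),dict(pot=(222,191),box=(294,143),drv=(352,213),bob=(112,30))),
   "top":(cv2.imread("pics/a_top.png"),cal["mtx"],np.linalg.inv(cal["view"]),dict(pot=(324,250),box=(358,227),drv=(389,265),bob=(278,181)))}
for n,(im,K,T,c) in V.items():
    f=im.astype(int); B,G,Rd=f[...,0],f[...,1],f[...,2]
    m,ct,a=big((G>Rd+25)&(G>B+5)&(G<140),c["pot"]); print(n,"pot lid",ct,a,ray(K,T,ct,.05).round(4), "diam",2*np.sqrt(a/np.pi))
    m,ct,a=big((Rd>G+60)&(Rd>B+60),c["drv"]); 
    pts=np.argwhere(m)[:,::-1]; w=ray(K,T,pts,.0105+.003)[:,:2]; mu=w.mean(0); e=np.linalg.svd(w-mu,full_matrices=False)[2][0]; e*=np.sign(e[0]); t=(w-mu)@e
    print(n,"drv handle",ct,a,mu.round(4),"dir",np.rad2deg(np.arctan2(e[1],e[0])),"len",np.ptp(t), "ends",mu+e*t.min(),mu+e*t.max())
    th=(f.min(2)>(205 if n=="wrist" else 200))
    m,ct,a=big(f.min(2)>200,c["box"]); m=cv2.morphologyEx(m.astype(np.uint8),cv2.MORPH_CLOSE,np.ones((9,9)))
    pts=np.argwhere(m)[:,::-1].astype(float); w=ray(K,T,pts,.04)[:,:2]; r=cv2.minAreaRect((w*1000).astype(np.float32)); print(n,"box",ct,a,r)
    m,ct,a=big(f.min(2)>185,c["bob"]); print(n,"bob",ct,a,ray(K,T,ct,.011).round(4))
    x,y=map(int,c["bob"]); 
im=V["wrist"][0]; cv2.imwrite("pics/b_crop.png",cv2.resize(im[10:250,90:400],None,fx=2.5,fy=2.5,interpolation=cv2.INTER_CUBIC))
```

```text
wrist pot lid [219.04782147 195.82465462] 941 [[ 0.4204 -0.1474  0.05  ]] diam 34.61384710770804
wrist drv handle [351.47610922 214.52389078] 586 [ 0.3806 -0.3358] dir -9.812039525490254 len 0.07405958200790708 ends [ 0.34312892 -0.32932157] [ 0.41610517 -0.34194255]
wrist box [292.57249467 144.2228145 ] 1876 ((486.91644287109375, -245.65350341796875), (69.32789611816406, 48.92079544067383), 73.14129638671875)
wrist bob [110.18502203  30.01762115] 227 [[ 0.6254 -0.0164  0.011 ]]
top pot lid [324.33653846 250.01442308] 208 [[ 0.4187 -0.1454  0.05  ]] diam 16.273715780512877
top drv handle [389.02564103 265.68589744] 156 [ 0.3796 -0.334 ] dir -10.543784285871117 len 0.07264116956019608 ends [ 0.34425489 -0.327466  ] [ 0.41566954 -0.34075838]
top box [358.14234875 227.28113879] 281 ((486.5399475097656, -243.5531768798828), (65.22972106933594, 45.46528244018555), 73.29434204101562)
top bob [282.1875    140.5703125] 128 [[ 0.747  -0.0284  0.011 ]]
```

```bash
sleep 1
```

```text
(no output)
```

View pics/b_crop.png

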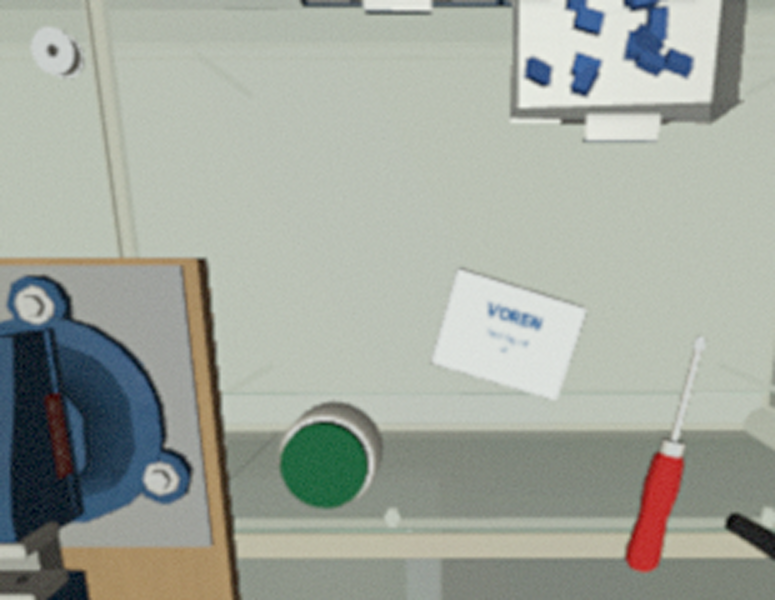

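Run:
```python
from h import *
import pickle
robot.move_ptp([0.53,0.25,0.30],rot(-np.pi/2))
print(robot.get_t(),robot.get_eef_pos(),robot.get_joints())
i,K,T=snap("wrist"); cv2.imwrite("pics/b_wl.png",i); pickle.dump((K,T),open("b_wl.pkl","wb"))
for q in ["round_seat","box_tray","long_tray","case","cover_grip","bobbin_mid"]:
    print(q,[(d['location'],d['score']) for d in robot.find_in(q,"wrist")[:2]])
cv2.imwrite("pics/b_wl2.png",cv2.resize(i[0:290,60:460],None,fx=2,fy=2,interpolation=cv2.INTER_CUBIC))
```

```text
5.4583 [0.53073223 0.24854957 0.29983565] [ 0.15111241  0.40534418 -0.90611739  1.32827675  0.31628601  1.55584439
 -2.29155461]
round_seat [([0.4461, 0.3428, 0.0066], 0.67)]
box_tray [([0.4397, 0.1681, 0.0033], 0.61)]
long_tray [([0.6148, 0.1681, 0.0037], 0.82), ([0.6226, 0.3422, 0.0251], 0.16)]
case [([0.6343, 0.3399, 0.031], 0.9)]
cover_grip [([0.6233, 0.3417, 0.0211], 0.79)]
bobbin_mid [([0.6233, -0.0128, 0.0091], 0.62)]
```

```bash
sleep 1
```

```text
(no output)
```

View pics/b_wl2.png

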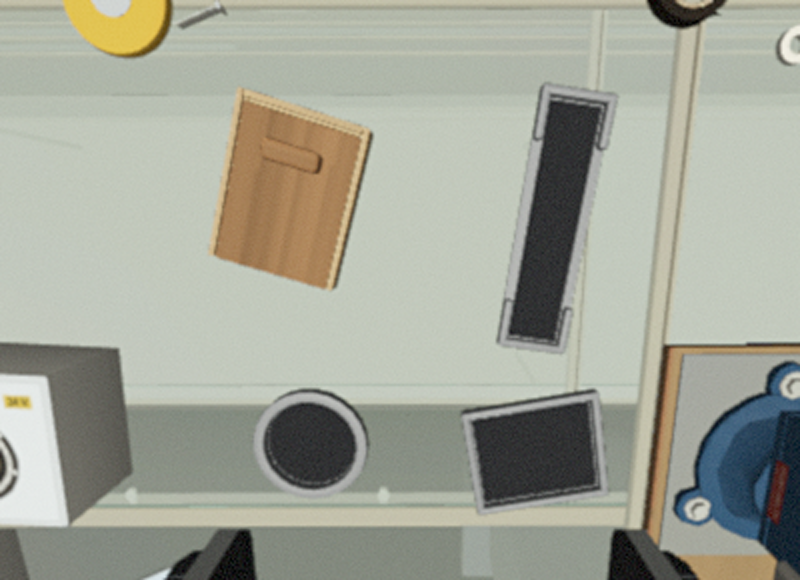

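The left view shows the case, both trays and the seat clearly. Next I'll fit planar poses to the corners using the known sizes.

```bash
cat > fit.py <<'E'
from h import *
import pickle
from scipy.optimize import least_squares
def fit(name,K,T,px,lx,ly,z,x0):
    best=None
    c=np.array([[1,1],[1,-1],[-1,-1],[-1,1]])*[lx/2,ly/2]
    px=np.array(px,float)
    for y0 in np.arange(-180,180,15):
        def P(p):
            a=p[2];Q=c@np.array([[np.cos(a),np.sin(a)],[-np.sin(a),np.cos(a)]])+p[:2]
            return np.c_[Q,np.full(4,z)]
        r=least_squares(lambda p:(proj(K,T,P(p))-px).ravel(),[*x0,np.deg2rad(y0)])
        if best is None or r.cost<best.cost: best=r
    w=ray(K,T,px,z)[:,:2]; s=[np.linalg.norm(w[i]-w[(i+1)%4])*1000 for i in range(4)]
    print(name,best.x[:2].round(4),"yaw",round(np.rad2deg(best.x[2]),1),"rms px",round(np.sqrt(best.cost/4),2),"sides",np.round(s,1))
    return best.x
E
python3 - <<'E'
from fit import *
K,T=pickle.load(open("b_wl.pkl","rb")); f=lambda l:np.array(l)/2.+[60,0]
fit("case",K,T,f([(240,90),(371,129),(334,290),(213,252)]),.104,.084,.027,(.62,.34))
fit("long",K,T,f([(545,84),(617,96),(565,352),(498,343)]),.170,.049,.013,(.61,.16))
fit("btray",K,T,f([(463,409),(599,391),(607,495),(481,514)]),.085,.103,.012,(.44,.17))
print("seat",ray(K,T,f([(311,442.5),(254,442),(368,442),(311,389),(311,496)]),.014).round(4))
print("rib top mid",ray(K,T,f([(291,152)]),.041).round(4))
print("bob",ray(K,T,f([(794,45)]),.011).round(4))
K2,T2=pickle.load(open("b_wr.pkl","rb")); g=lambda l:np.array(l)/2.5+[90,10]
fit("box",K2,T2,g([(459,268),(585,308),(557,398),(432,362)]),.057,.075,.04,(.48,-.24))
print("drv tip,handle end",ray(K2,T2,g([(700,338),(643,568)]),.011).round(4))
cal=robot.get_calibration("top");K3,T3=cal["mtx"],np.linalg.inv(cal["view"])
h=lambda l:np.array(l)/4.+[120,140]
fit("case top",K3,T3,h([(107,66),(217,100),(172,236),(55,200)]),.104,.084,.027,(.62,.34))
fit("long top",K3,T3,h([(368,70),(436,80),(394,304),(329,293)]),.170,.049,.013,(.61,.16))
fit("btray top",K3,T3,h([(289,363),(432,343),(448,459),(305,482)]),.085,.103,.012,(.44,.17))
print("seat top",ray(K3,T3,h([(127.5,398)]),.014).round(4))
h=lambda l:np.array(l)/4.+[230,150]
fit("box top",K3,T3,h([(476,262),(571,291),(548,357),(457,327)]),.057,.075,.04,(.48,-.24))
print("bob top",ray(K3,T3,h([(190,124)]),.011).round(4))
E
```

```text
case [0.6274 0.3376] yaw -16.2 rms px 1.05 sides [ 82.5 102.6  82.4  99.5]
long [0.6062 0.1633] yaw -8.1 rms px 1.02 sides [ 46.6 166.5  48.7 167. ]
btray [0.4422 0.1668] yaw 8.8 rms px 0.94 sides [100.5  84.6  98.6  87.4]
seat [[0.4528 0.3373 0.014 ]
 [0.4533 0.38   0.014 ]
 [0.453  0.2945 0.014 ]
 [0.4942 0.3346 0.014 ]
 [0.4088 0.3401 0.014 ]]
rib top mid [[0.6507 0.3318 0.041 ]]
bob [[0.7142 0.0199 0.011 ]]
box [ 0.4867 -0.2463] yaw -16.5 rms px 2.88 sides [67.7 48.4 69.1 49.4]
drv tip,handle end [[ 0.4822 -0.3549  0.011 ]
 [ 0.3432 -0.3326  0.011 ]]
case top [0.6239 0.338 ] yaw -16.3 rms px 0.34 sides [ 83.8 104.2  87.8 104.4]
long top [0.6038 0.1644] yaw -8.1 rms px 0.27 sides [ 50.4 169.1  47.3 168. ]
btray top [0.4394 0.1686] yaw 9.4 rms px 0.21 sides [102.3  83.8 101.3  85.5]
seat top [[0.4468 0.3382 0.014 ]]
box top [ 0.4848 -0.2433] yaw -17.8 rms px 1.28 sides [69.9 50.3 66.9 48.7]
bob top [[ 0.6229 -0.0154  0.011 ]]
```

```bash
cat >> h.py <<'E'
def best_yaw(ps,yaws):
    """pick half-turn variant with q7 away from limits; ps list of xyz, yaws list"""
    out=[]
    for k in (0,np.pi,-np.pi):
        m=9
        for p,y in zip(ps,yaws):
            q=robot.inverse_kinematics(list(p),rot(y+k))
            if q is None: m=-1;break
            lo=np.array([-2.95,-.25,-1.52,.18,-1.44,.02,-3.01]);hi=np.array([2.95,2.06,1.56,2.33,4.58,2.06,3.01])
            m=min(m,np.min(np.r_[q-lo,hi-q]))
        out.append((m,k))
    print("yaw margins",np.round(out,2)); return max(out)[1]
def above(p,yaw,z=.28): robot.move_ptp([p[0],p[1],z],rot(yaw))
def down(p,yaw,z,slow=.05,f=6.,zmid=None):
    zm=zmid if zmid else z+.04
    robot.line_to([p[0],p[1],zm],rot(yaw),velocity=.15)
    hit=robot.line_to([p[0],p[1],z],rot(yaw),velocity=slow,until_force=f)
    e=robot.get_eef_pos(); print("down",hit,e.round(4),robot.get_contact_force().round(1)); return hit
def up(z=.28):
    e=robot.get_eef_pos(); robot.line_to([e[0],e[1],z],velocity=.2)
E
python3 - <<'E'
from h import *
pick=(.4195,-.1464); place=(.4495,.338)
k=best_yaw([(*pick,.01),(*pick,.28),(*place,.02),(*place,.28)],[0,0,0,0])
y=k
above(pick,y); 
down(pick,y,.010,f=8)
robot.gripper_close(); print("w",robot.get_grip_width(),robot.get_contact_force())
up(); print(robot.get_grip_width(),robot.get_contact_force(),robot.get_t(),robot.get_joints())
i,K,T=snap("wrist"); cv2.imwrite("pics/c_pot.png",i)
E
```

```text
yaw margins [[ 0.26  0.  ]
 [ 0.07  3.14]
 [ 0.07 -3.14]]
down False [ 0.4197 -0.1464  0.0102] [-0.3 -0.1  0.8]
w 0.05111932213755908 [-5.52199382  1.17185146 11.44106436]
0.051135663698086524 [ 0.40967957 -0.54719389 -2.30404407] 12.5667 [ 1.19931126  0.00691072 -0.92338263  1.71664995  0.00508929  1.42240889
  0.27532637]
```

```bash
sleep 1
```

```text
(no output)
```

View pics/c_pot.png

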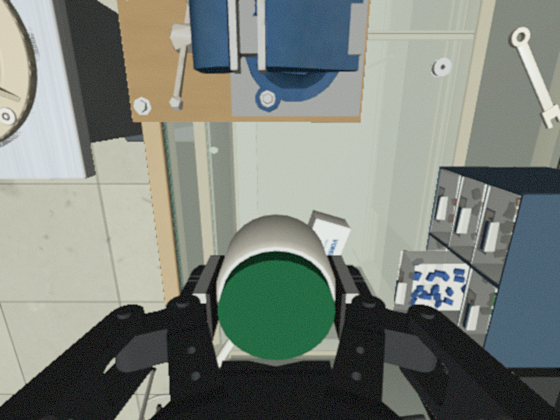

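Pot held upright (lid at (276,305), width 51 mm). Placing it.

Run:
```python
from h import *
place=(.4495,.338);y=0
above(place,y)
down(place,y,.0115,f=5,slow=.03)
robot.ungrasp(); print(robot.get_grip_width())
up(.25)
i,K,T=snap("wrist"); cv2.imwrite("pics/d_pot.png",i)
print(robot.get_t(),robot.get_joints().round(2))
print(robot.find_in("pot_mid","wrist")[:1])
```

```text
down True [0.4494 0.3379 0.0138] [-1.8 -0.3  6.4]
0.08531838165461729
19.0333 [-0.04  0.35 -0.86  1.49  0.26  1.43 -0.9 ]
[{'location': [0.4492, 0.3422, 0.0557], 'score': 0.75}]
```

```bash
sleep 1
```

```text
(no output)
```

View pics/d_pot.png

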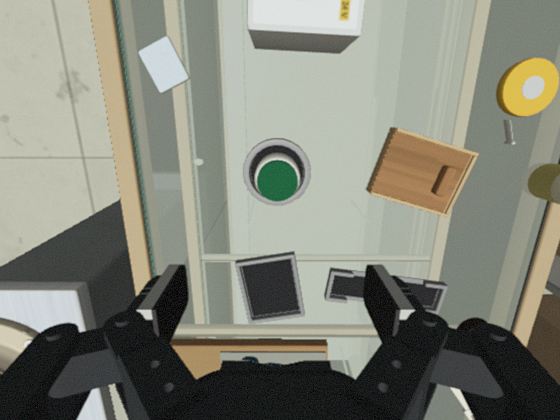

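The pot stands inside the seat (lid at (277,180), contact at the expected height). Next, the box.

Run:
```python
from h import *
d=np.deg2rad
pick=(.4858,-.2450); place=(.4408,.1677); yp,yl=d(-17),d(9.1)
k=best_yaw([(*pick,.01),(*pick,.28),(*place,.02),(*place,.28)],[yp,yp,yl,yl]); print(k)
above(pick,yp+k)
down(pick,yp+k,.010,f=8)
robot.gripper_close(); print("w",robot.get_grip_width(),robot.get_contact_force())
up(); print(robot.get_grip_width(),robot.get_t(),robot.get_joints().round(2))
cv2.imwrite("pics/e_box.png",snap("wrist")[0])
```

```text
yaw margins [[ 0.34  0.  ]
 [ 0.14  3.14]
 [ 0.14 -3.14]]
0
down False [ 0.4861 -0.2451  0.0103] [1.  0.7 0.1]
w 0.04900449219427499 [-0.27772539  0.56473584  4.98864459]
0.04892581445391219 25.7417 [ 0.87  0.24 -0.56  1.49  0.13  1.45  0.01]
```

```bash
sleep 1
```

```text
(no output)
```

View pics/e_box.png

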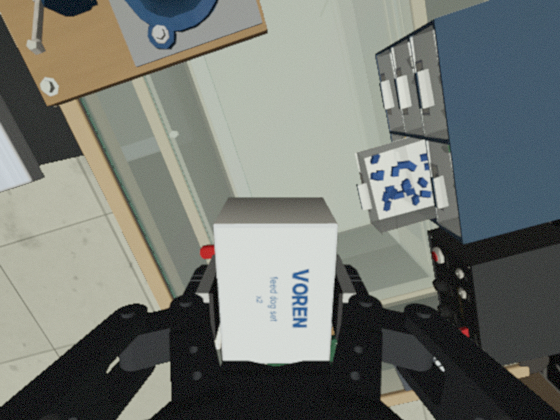

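Box held square in the jaws (width 49 mm, matching my measured 49×69 rather than the stated 57×75). Placing it.

Run:
```python
from h import *
place=(.4408,.1677);y=np.deg2rad(9.1)
above(place,y)
down(place,y,.0115,f=5,slow=.03)
robot.ungrasp()
up(.25)
cv2.imwrite("pics/f_box.png",snap("wrist")[0])
cv2.imwrite("pics/f_top.png",cv2.resize(snap("top")[0][140:270,120:260],None,fx=4,fy=4,interpolation=cv2.INTER_CUBIC))
print(robot.get_t(),robot.get_joints().round(2))
```

```text
down True [0.4407 0.1676 0.0135] [-0.7 -0.8  6.3]
32.0583 [ 0.59  0.15 -1.11  1.71  0.13  1.37 -0.38]
```

```bash
sleep 1
```

```text
(no output)
```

View pics/f_box.png

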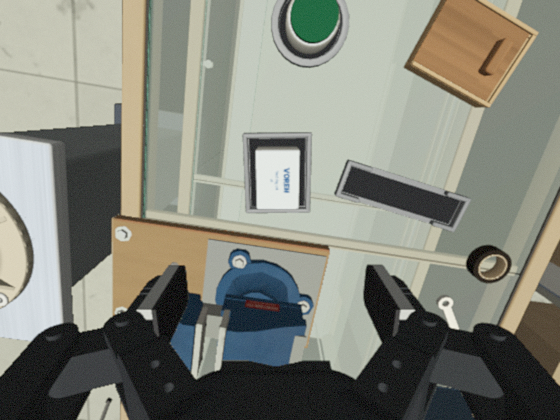

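Box lies in its tray (278,178). Now the driver.

Run:
```python
from h import *
d=np.deg2rad
a,b=d(-9.8),d(-8.1)
u=lambda t:np.array([np.cos(t),np.sin(t)])
pick=np.array((.412,-.341))-.025*u(a); 
yp,yl=a+np.pi/2,b+np.pi/2
place=np.array((.605,.164))-.025*u(b)
k=best_yaw([(*pick,.003),(*pick,.28),(*place,.006),(*place,.28)],[yp,yp,yl,yl]); print(k)
above(pick,yp+k)
down(pick,yp+k,.003,f=8)
robot.gripper_close(); print("w",robot.get_grip_width(),robot.get_contact_force())
up(); print(robot.get_grip_width(),robot.get_t(),robot.get_joints().round(2))
cv2.imwrite("pics/g_drv.png",snap("wrist")[0])
```

```text
yaw margins [[ 0.29  0.  ]
 [ 0.26  3.14]
 [ 0.26 -3.14]]
0
down False [ 0.3876 -0.3369  0.0032] [-0.1  1.2 -0.1]
w 0.01888095003747949 [-1.56087409  0.49334403  4.15892857]
0.018919799543531582 38.925 [ 1.14  0.16 -0.55  1.57  0.08  1.44  1.98]
```

```bash
sleep 1
```

```text
(no output)
```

View pics/g_drv.png

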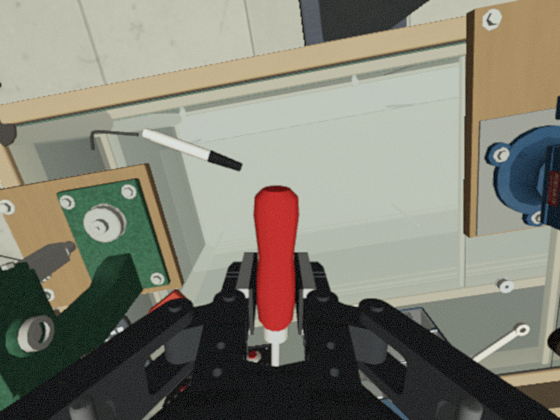

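View pics/f_top.png

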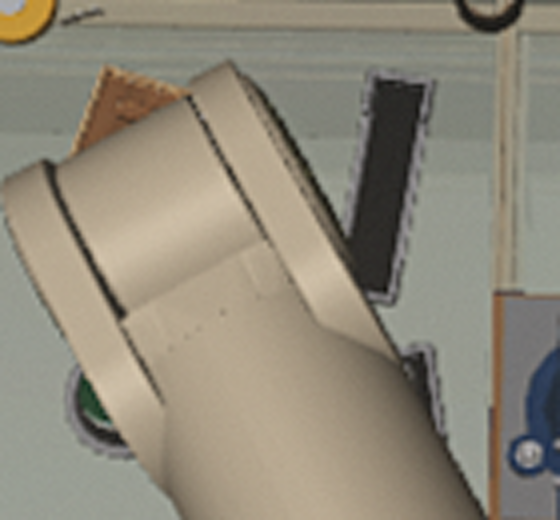

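Run:
```python
from h import *
cal=robot.get_calibration("wrist");K,M=cal["mtx"],cal["mount"]
for yy in (-.04,-.045,-.05): print(yy,proj(K,M,[0,yy,-.008]), proj(K,M,[0,yy,-.016]))
```

```text
-0.04 [[277.71182723 195.5569709 ]] [[277.83737474 200.4275554 ]]
-0.045 [[277.71883626 184.95553765]] [[277.84625548 189.2661855 ]]
-0.05 [[277.72600149 174.11785417]] [[277.85534578 177.84144703]]
```

Rear end matches −45 mm (row ~187), so the grasp offset is as planned. Placing the driver.

Run:
```python
from h import *
d=np.deg2rad; b=d(-8.1); u=np.array([np.cos(b),np.sin(b)])
place=np.array((.605,.164))-.025*u; y=b+np.pi/2
above(place,y)
down(place,y,.0045,f=4,slow=.03)
robot.ungrasp()
up(.25)
cv2.imwrite("pics/h_drv.png",snap("wrist")[0])
print(robot.get_t(),robot.get_joints().round(2))
```

```text
down True [0.5801 0.1675 0.0064] [-1.1 -0.7  5.3]
45.8917 [ 0.44  0.6  -1.2   1.37  0.55  1.55  0.72]
```

```bash
sleep 1
```

```text
(no output)
```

View pics/h_drv.png

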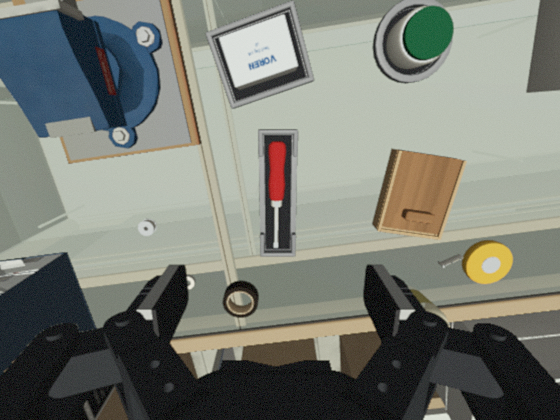

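Driver lies in its tray from (277,145) to (276,250). Now the cover.

Run:
```python
from h import *
d=np.deg2rad; b=d(-16.25); u=np.array([np.cos(b),np.sin(b)])
c=np.array((.6257,.3378)); r=c+.024*u
k=best_yaw([(*r,.03),(*r,.2),(*(c-.04*u),.03),(*(c-.04*u),.2)],[b]*4); y=b+k
above(r,y,.2)
down(r,y,.0295,f=6,slow=.04)
robot.gripper_close(); print("w",robot.get_grip_width(),robot.get_contact_force())
e=robot.get_eef_pos()
t=np.array([*(e[:2]-.067*u),e[2]])
h=robot.line_to(t,velocity=.03,until_force=7)
e2=robot.get_eef_pos(); print(h,"moved",np.linalg.norm(e2-e),e2,robot.get_contact_force().round(1),robot.get_grip_width())
```

```text
yaw margins [[ 0.54  0.  ]
 [ 0.16  3.14]
 [ 0.16 -3.14]]
down False [0.649  0.3312 0.0299] [ 0.3  0.1 -0.3]
w 0.010268154788069032 [-1.00715512 -0.4677641   1.49059528]
True moved 0.06372923665094256 [0.58769303 0.34917763 0.02967702] [0.9 0.9 2.6] 0.010715884744657208
```

Run:
```python
from h import *
d=np.deg2rad; b=d(-16.25)
print("before release",robot.get_eef_pos())
robot.ungrasp(); up(.28)
cv2.imwrite("pics/i_cov.png",snap("wrist")[0])
p=(.624,-.016); pl=np.array((.6257,.3378))+.015*np.array([np.cos(b),np.sin(b)])
y=b+np.pi/2
k=best_yaw([(*p,.006),(*p,.28),(*pl,.02),(*pl,.28)],[y]*4);print(k)
above(p,y+k,.28)
# closer look for exact position
robot.line_to([p[0]-.0,p[1],.16],velocity=.2)
i,K,T=snap("wrist"); cv2.imwrite("pics/i_bob.png",i)
print(proj(K,T,[*p,.011]),[(x['location'],x['score']) for x in robot.find_in("bobbin_mid","wrist")[:2]],robot.get_t())
import pickle; pickle.dump((K,T),open("i_bob.pkl","wb"))
```

```text
before release [0.58769303 0.34917763 0.02967702]
yaw margins [[ 0.34  0.  ]
 [ 0.43  3.14]
 [ 0.43 -3.14]]
-3.141592653589793
[[275.70977734 195.2093562 ]] [([0.6253, -0.0147, 0.0082], 0.68)] 56.6083
```

```bash
sleep 1
```

```text
(no output)
```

View pics/i_cov.png

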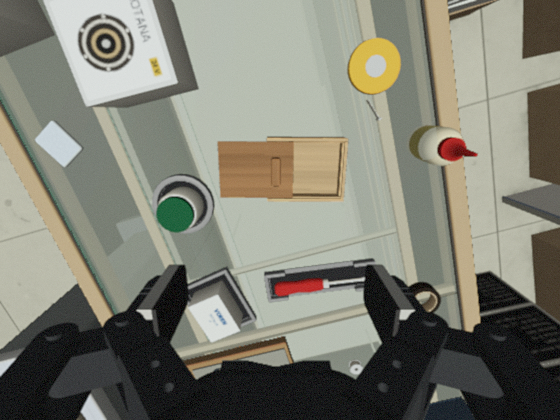

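View pics/i_bob.png

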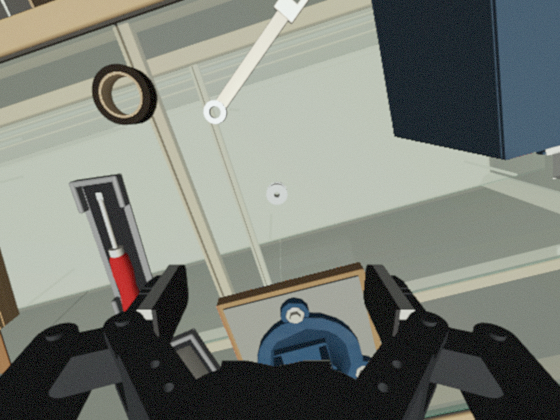

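Cover fully open (cover cols 219–294, mouth 294–348). Bobbin is at (277,194), within 2 px of prediction.

Run:
```python
from h import *
p=(.6243,-.0162); y=np.deg2rad(73.75-180)
down(p,y,.008,f=6,slow=.04)
robot.gripper_close(); print("w",robot.get_grip_width(),robot.get_contact_force().round(1))
up(.28); print(robot.get_grip_width(),robot.get_t())
cv2.imwrite("pics/j_bob.png",snap("wrist")[0][150:420,140:420])
```

```text
down False [ 0.6246 -0.0162  0.0083] [-0.3  0.6 -0.2]
w 0.016455417545236984 [-0.6  0.1  4.4]
0.016104919278358335 60.8333
```

```bash
sleep 1
```

```text
(no output)
```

View pics/j_bob.png

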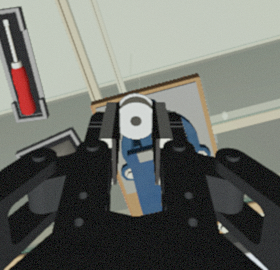

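Run:
```python
from h import *
b=np.deg2rad(-16.25); pl=np.array((.6257,.3378))+.016*np.array([np.cos(b),np.sin(b)]); y=np.deg2rad(73.75-180)
above(pl,y,.28)
hit=down(pl,y,.025,f=4,slow=.03,zmid=.07)
if not hit:
    robot.ungrasp(); print(robot.get_contact_force().round(1),robot.get_grip_width())
    up(.25)
    i,K,T=snap("wrist"); cv2.imwrite("pics/k_bob.png",i)
    q=proj(K,T,[*pl,.02])[0]; x0,y0=int(q[0]),int(q[1])
    cv2.imwrite("pics/k_crop.png",cv2.resize(i[max(0,y0-80):y0+80,max(0,x0-100):x0+100],None,fx=4,fy=4,interpolation=cv2.INTER_CUBIC)); print(q)
print(robot.get_t())
```

```text
down False [0.6412 0.3334 0.0253] [-1.2 -0.5 -0.2]
[ 0.3  0.2 -0.6] 0.08559357686731539
[274.0787071  177.62985245]
67.4
```

```bash
sleep 1
```

```text
(no output)
```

View pics/k_crop.png

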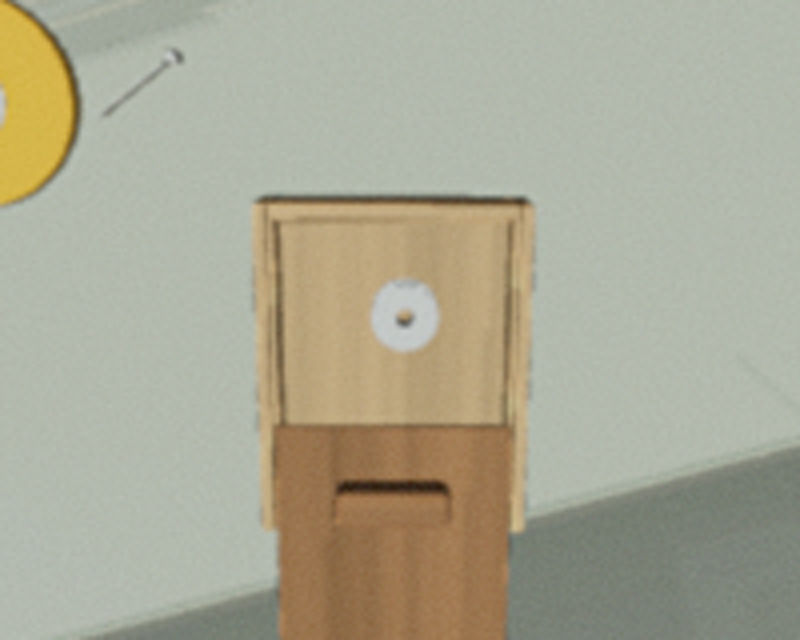

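Bobbin lies flat in the middle of the mouth (crop (404,315)), with its hole seen from above. Closing the cover.

Run:
```python
from h import *
b=np.deg2rad(-16.25); u=np.array([np.cos(b),np.sin(b)]); r=np.array((.5877,.3492))
above(r,b,.2)
down(r,b,.0295,f=6,slow=.04)
robot.gripper_close(); print("w",robot.get_grip_width())
e=robot.get_eef_pos()
h=robot.line_to([*(e[:2]+.068*u),e[2]],velocity=.03,until_force=10)
e2=robot.get_eef_pos(); print(h,"moved",np.linalg.norm(e2-e),e2,robot.get_contact_force().round(1))
robot.ungrasp(); up(.30)
robot.move_ptp([.50,.25,.32],rot(-np.pi/2))
i,K,T=snap("wrist"); cv2.imwrite("pics/l_w.png",cv2.resize(i[0:290,60:460],None,fx=2,fy=2,interpolation=cv2.INTER_CUBIC))
import pickle; pickle.dump((K,T),open("l.pkl","wb"))
print(robot.get_t())
```

```text
down False [0.5879 0.3493 0.0299] [ 0.  -0.1 -0.3]
w 0.010140572373885099
True moved 0.06397072938516826 [0.64915802 0.33098616 0.02969839] [-2.2 -1.   6. ]
76.8167
```

```bash
sleep 1
```

```text
(no output)
```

View pics/l_w.png

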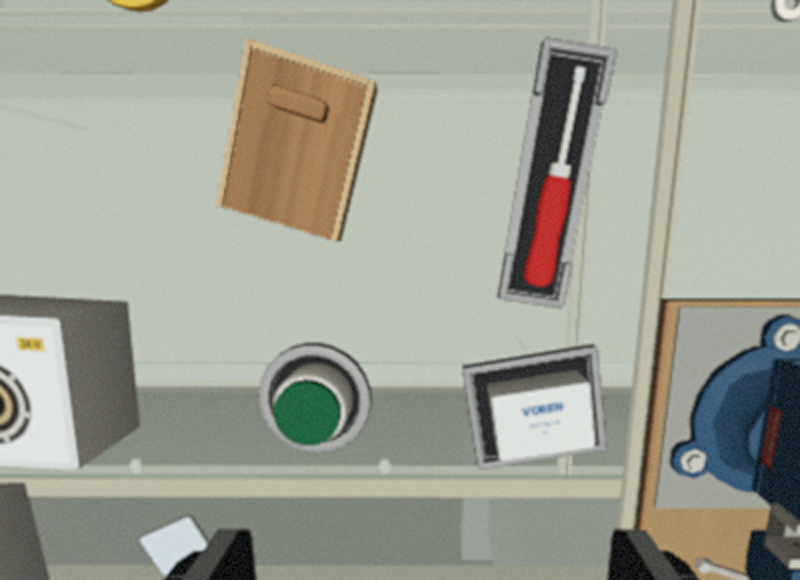

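The cover is flush, and all four places are filled. I'll check the seating numerically.

Run:
```python
from fit import *
K,T=pickle.load(open("l.pkl","rb")); f=lambda l:np.array(l)/2.+[60,0]
fit("btray",K,T,f([(463,366),(597,346),(606,447),(481,467)]),.085,.103,.012,(.44,.17))
fit("box",K,T,f([(491,394),(589,381),(596,447),(498,461)]),.049,.069,.043,(.44,.17))
fit("long",K,T,f([(544,38),(617,48),(566,305),(499,297)]),.170,.049,.013,(.61,.16))
print("drv",ray(K,T,f([(580,67),(541,287)]),.014).mean(0),"lid",ray(K,T,f([(306,412)]),.053),"seat",ray(K,T,f([(316,397)]),.014))
c=fit("case",K,T,f([(250,41),(377,82),(339,241),(219,207)]),.104,.084,.027,(.62,.34)); r=ray(K,T,f([(298,103)]),.041)[0,:2]
print("rib along case x",(r-c[:2])@[np.cos(c[2]),np.sin(c[2])])
```

```text
btray [0.4421 0.1669] yaw 9.6 rms px 0.8 sides [101.4  82.   99.8  84. ]
box [0.4416 0.167 ] yaw 8.5 rms px 0.86 sides [70.  50.9 72.6 52. ]
long [0.6067 0.1629] yaw -7.7 rms px 0.84 sides [ 48.1 167.1  49.6 167.2]
drv [0.60515361 0.15997864 0.014     ] lid [[0.45175343 0.33676946 0.053     ]] seat [[0.45166417 0.33670883 0.014     ]]
case [0.6269 0.3373] yaw -16.3 rms px 0.67 sides [ 82.4 101.8  83.2 103. ]
rib along case x 0.023920685624594408
```

All centred within about 3 mm, and the rib is at +23.9 mm (shut). Handing in.

Run:
```python
from cell import robot
print(robot.hand_in(), robot.get_t())
```

```text
the job is handed in; nothing more can be done
the job is handed in; nothing more can be done
```

The service kit is put away and the job is handed in, at about 77 s of the 144 s allowed.

I placed the pot, then the box, then the driver. I then slid the cover open 64 mm until it stopped, dropped the bobbin in and slid the cover shut 64 mm until it stopped.

**Last checks (wrist camera):**
- **Pot:** the lid is within 0.1 mm of the seat's centre.
- **Box:** within 1 mm and about 1° of the tray's centre and direction.
- **Driver:** within about 3 mm of the long tray's centre.
- **Seating height:** the pot, box and driver each touched down at the expected floor height.
- **Cover:** the finger rib is 23.9 mm from the case's middle, against 24 mm when fully shut.

**What differed or could not be checked:**
- **Bobbin drop:** I released it about 13 mm above the case floor, because the opening fingers would otherwise have hit the case walls. I saw it lying flat in the open case before shutting the cover, but it can't be seen now.
- **Box size:** it measured about 49 × 69 mm on its top in the pictures, against the stated 57 × 75 mm, and the gripper read 49 mm across it. The gripper also read 2 to 4 mm small on the other things.
- **Camera offset:** the wrist and top cameras disagreed by about 2 to 3 mm in x, and by 6 mm for the round seat, so I used the average.

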